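Seat the long rod lens in the V nest at the curing lamp and hold it down

TASK

Lift the longer, thicker of the two cast resin rods out of the wooden rack and lay it in the V nest of the curing jig that the UV lamp points into, lengthwise along the groove and centred on it. Press it down firmly and evenly so that it is borne by both sloping faces of the V, without ramming it, and finish while still holding it pressed there with the gripper, touching it to the very end. Leave the other rod and everything else on the bench where it is.

Things in the scene. Friction and masses are not known exactly. Their poses are not given: they have to be found in the camera images.
- long_rod_center (a point): Centre of the rod to seat: a plain cylinder of milky resin, 30 mm in diameter, 150 mm long, about 0.12 kg, x along its axis. It starts lying in one of the rack's two places, parallel to the rack's x axis, its centre 43 mm above the bench. The rack carries it near its ends only: about its middle 74 mm are free for the fingers between the rails, down to the board 10 mm above the bench.
- long_rod: The same rod as a body; its origin is also its centre and its axes are as above.
- short_rod_center (a point): Centre of the other rod, same resin, 22 mm in diameter, 110 mm long, x along its axis. It lies in the rack's other place, parallel to the first and 100 mm from it. Leave it there.
- rack: Fixed wooden rack: a board 140 mm (x) by 190 mm (y), 10 mm thick, with two notched rails that carry the rods, 42 mm high in all. Origin at the centre of its underside; the places are at y = +50 and -50 mm; which rod lies in which varies. It stands left or right of the robot's centre line, the jig on the other side.
- jig: Fixed curing jig: a dark steel plate 230 mm wide (y), 10 mm thick, with two identical aluminium V nests side by side, grooves along the jig's x axis. Origin on the bench midway between the nests; x points away from the robot, to the lamp end (the plate runs from x = -90 to +170 mm).
- nest_a (a point): Where the 30 mm rod's centre lies when seated in the nest at the jig's +y side (y = 65 mm), 43 mm above the bench; x along the groove, y across, z up. A 90 degree V, apex 21 mm below, faces rising to 3 mm above this point at y = 24 mm either side. Two supports, at x = 37 to 70 and -37 to -70 mm, with 74 mm free between them for the fingers, down to the plate 10 mm above the bench.
- nest_b (a point): The same point of the nest at the jig's -y side (y = -65 mm).
- nest_a_left: The sloping face on the +y side of nest a (both supports). Origin on the apex line of the V, mid-length, axes as the jig's.
- nest_a_right: The sloping face on the -y side of nest a. Origin as for the left one.
- nest_b_left: The sloping face on the +y side of nest b. Origin as above.
- nest_b_right: The sloping face on the -y side of nest b. Origin as above.
- lamp: Fixed UV spot lamp, a white horizontal barrel of 42 mm diameter on a grey foot, top 86 mm above the bench. It stands on the jig plate 130 mm beyond the middle of one nest, in line with its groove, nozzle towards the robot; its y in the jig's frame is +65 or -65 mm and tells which nest is to be used. Origin at the centre of its foot, 10 mm above the bench.
- resin_bottle_c (a point): Centre of a white bottle, 48 mm in diameter, 85 mm high, standing on the jig plate behind the other nest. Leave it.
- dropper_c (a point): Middle of a blue dropper bottle, 30 mm in diameter, 72 mm high. Leave it.
- star_c (a point): Middle of a flat star-shaped silicone mould, about 70 mm across, 12 mm high. Leave it.
- mixcup_c (a point): Middle of a small bowl, 56 mm across, 28 mm high. Leave it.
- dome_c (a point): Middle of a domed silicone piece, 26 mm in diameter, 36 mm high. Leave it.
- pliers_c (a point): Pivot of a pair of red-handled pliers, lying. Leave it.
- spatula_c (a point): Middle of a spatula of 170 mm, lying. Leave it.
Mind the look-alikes: they are no part of the job. Leave any black look-alike of the long_rod alone.

How it is judged:
By the outcome, as a careful person would: the job done as asked, in the order asked, and still so for the second after the job is handed in, while the arm keeps its last pose, push and grip.
It also fails if it takes over 40 s, if anything falls off the work surface, if the arm or the gripper's body presses on something with over 40 N, if the wrist force passes 120 N, or if a joint passes its speed limit or range.

ROBOT

A 6-joint arm with a two-finger parallel gripper is mounted at the origin on the work surface. World frame = base frame: x ahead of the robot, y to its left, z up, the work surface at z = 0. Lengths are in m, angles in rad, forces in N, time in s.
With the tool pointing down it reaches from about 0.35 to 0.975 m from the base axis. Payload 7.1 kg.
Tool frame: the origin (TCP) lies midway between the tips of the shut fingers; the grasp point (between the pads) lies 19 mm behind it; z points along the fingers, y is the line along which they close (so a half turn about z gives the same grasp; the last joint's range is limited). The gripper opens to 88 mm and grips with 3 to 60 N. Pads are 20 mm wide; open, the fingers measure 115 mm over their backs; the gripper's body (75 mm by 178 mm) begins 61 mm behind the grasp point.
Start: joints at [1.102, 0.423, 1.63, -0, 1.089, -0.019], TCP at [0.272, 0.563, 0.223] pointing down, gripper open.
Joint ranges: [-3, 3], [-0.9, 2.11], [0.09, 2.58], [-1.31, 4.45], [0.11, 2.69], [-2.54, 2.54]. Speed limits (rad/s): [2.39, 2.39, 3.01, 3.14, 3.14, 3.14].

INTERFACE

Orientations are given as a unit quaternion [w, x, y, z].
In Python, from station import move_pose, movel, movej, command_gripper, wait, inverse_kinematics, read_camera, camera_info, MotionError, job_done, get_time, get_joint_pos, get_qvel, get_effort, get_tcp_pos, get_ee_rot, get_ft_force, get_ft_torque, get_grip_width, get_finger_force gives the robot as it stands. Calls block until the motion is done:
- move_pose(position, orientation): joint-space move of the TCP to a pose.
- movel(position, frame=None, v=0.15, until_force=None): straight line of the TCP; frame=None keeps the orientation; v is the mean speed in m/s. With until_force (N) it stops when the force on the tool has changed by that much, and returns True; else False.
- movej(angles): joint-space move.
- command_gripper(opening): opening from 0.0 (shut) to 1.0 (fully open); the grip force is fixed at half the most; returns when the fingers have stopped.
- wait(seconds).
- inverse_kinematics(position, orientation): joint angles nearest the present ones, or None.
- read_camera(name): name is "side" or "top" or "wrist"; returns the picture (384x512x3 uint8, red, green, blue); there is no depth.
- camera_info(name): a dict with "intrinsics" (3x3 intrinsics, pixels), "T" (4x4, takes a point from camera to world coordinates); the wrist camera has in their place "tool_from_camera" (4x4, takes a point from camera to tool coordinates, whose origin is the TCP and whose axes are the flange's). Camera axes: x right, y up, looking along -z (the intrinsics and any distortion apply to the point x, -y, -z); pixel columns grow to the right and rows downward; lengths in m; the calibration is good to about 2 mm. A picture is of the moment at which its call begins: read the wrist's pose just before it. camera_info takes no time and is no camera call.
A pose or a line that the arm cannot do raises MotionError and nothing moves.
- job_done(): hands the job in; it is judged then, once.
Readings, each from a call of its own:
- get_time(): time.
- get_joint_pos(): joint angles.
- get_qvel(): joint speeds.
- get_effort(): joint torques, N m.
- get_tcp_pos(): TCP position.
- get_ee_rot(): TCP orientation.
- get_ft_force(): force on the tool from outside, world axes, zero at the start.
- get_ft_torque(): the same for the moment, N m.
- get_grip_width(): opening from 0.0 (shut) to 1.0 (fully open).
- get_finger_force(): force on a finger pad.
Only numpy, scipy, OpenCV 4.12 (cv2) and the standard library are available. Lean on these libraries where they do the work, as an engineer would, in place of code of your own. Each camera call takes 0.05 s, during which the arm holds its last target. There are 200 camera calls.

## Working session

There is one attempt and no reset: what is moved stays moved. The work goes in short steps, each a Python script; the robot and the scene stay as the last script left them, time stands still between calls to the robot, and variables do not carry over. Pictures are saved under pics/ and viewed, at most 10 in all, crops included, and the job is handed in when it is done.

```bash
mkdir -p pics
cat > h.py <<'E'
import numpy as np, cv2
from station import *
def ray(name,u,v,T=None):
    c=camera_info(name); K=np.array(c["intrinsics"]); 
    d=c.get("distortion",None)
    T=np.array(c["T"]) if T is None else T
    p=cv2.undistortPoints(np.array([[[u,v]]],float),K,None if d is None else np.array(d,float))[0,0]
    return T[:3,3], T[:3,:3]@np.array([p[0],-p[1],-1.])
def onz(name,u,v,z,T=None):
    o,d=ray(name,u,v,T); return o+d*(z-o[2])/d[2]
def wristT():
    from scipy.spatial.transform import Rotation as R
    q=np.array(get_ee_rot()); T=np.eye(4); T[:3,:3]=R.from_quat(q[[1,2,3,0]]).as_matrix(); T[:3,3]=get_tcp_pos()
    return T@np.array(camera_info("wrist")["tool_from_camera"])
def save(im,f): cv2.imwrite("pics/"+f,cv2.cvtColor(np.asarray(im),cv2.COLOR_RGB2BGR))
E
python3 - <<'E'
from h import *
for n in("top","side"):
    save(read_camera(n),n+"1.png"); print(n,camera_info(n))
print(camera_info("wrist"),get_time(),get_ee_rot(),get_ft_force())
E
```

```text
top {'intrinsics': array([[391.00120621,   0.        , 253.69380553],
       [  0.        , 391.00120621, 188.92075595],
       [  0.        ,   0.        ,   1.        ]]), 'T': array([[ 4.83412108e-03,  9.96174932e-01, -8.72475510e-02,
         3.90410205e-01],
       [-9.99988305e-01,  4.82833396e-03, -2.77363513e-04,
        -1.29833370e-02],
       [ 1.44957735e-04,  8.72478715e-02,  9.96186623e-01,
         1.29866159e+00],
       [ 0.00000000e+00,  0.00000000e+00,  0.00000000e+00,
         1.00000000e+00]])}
side {'intrinsics': array([[394.85698478,   0.        , 252.95620501],
       [  0.        , 394.85698478, 186.48567912],
       [  0.        ,   0.        ,   1.        ]]), 'T': array([[ 0.75601107,  0.49985831, -0.42259783, -0.01528636],
       [-0.65444685,  0.5652928 , -0.50213879, -0.58086133],
       [-0.01210674,  0.65619031,  0.75449831,  0.93664918],
       [ 0.        ,  0.        ,  0.        ,  1.        ]])}
{'intrinsics': array([[302.33499965,   0.        , 259.27910583],
       [  0.        , 302.33499965, 191.80035306],
       [  0.        ,   0.        ,   1.        ]]), 'tool_from_camera': array([[-2.71002301e-03,  9.51872954e-01,  3.06480889e-01,
         8.44216404e-02],
       [ 9.99996283e-01,  2.48765916e-03,  1.11614614e-03,
        -1.16102715e-03],
       [ 3.00009338e-04,  3.06482775e-01, -9.51876157e-01,
        -1.62851457e-01],
       [ 0.00000000e+00,  0.00000000e+00,  0.00000000e+00,
         1.00000000e+00]])} 0.1 [-1.59024530e-04  2.23002753e-01  9.74817595e-01 -6.34521153e-04] [ 0.58047094  0.34554008 -0.15344012]
```

View pics/top1.png

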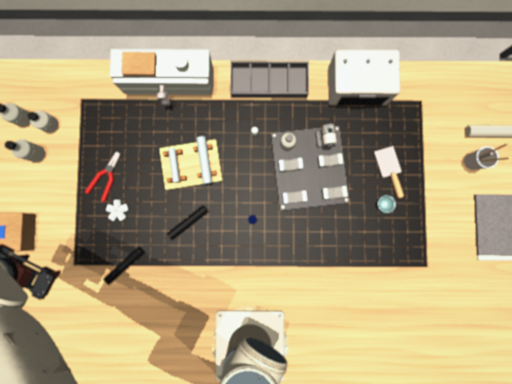

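View pics/side1.png

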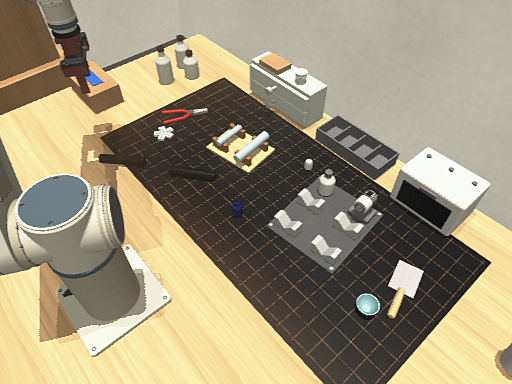

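The top view shows the long rod in the rack at about (206,160), with the short one at (174,164). The lamp is at (328,137), behind the right-hand nest, so nest_b is the one to use, with supports at (330,160) and (335,193). The black sticks are the look-alikes. I'll get rough positions from these and then take wrist views of both places.

```bash
cat >> h.py <<'E'
def quat(a): # tool down, tool x at world angle a (rad)
    return [0.,float(np.cos(a/2)),float(np.sin(a/2)),0.]
E
python3 - <<'E'
from h import *
a,b=onz("top",201,138,.05),onz("top",210,182,.05); r=(a+b)/2; ra=np.arctan2(*(a-b)[[1,0]])
c,d=onz("top",330,160,.03),onz("top",335,193,.03); n=(c+d)/2; na=np.arctan2(*(c-d)[[1,0]])
print(r,np.degrees(ra),np.linalg.norm(a-b),n,np.degrees(na),np.linalg.norm(c-d), onz("top",328,130,.08))
for nm,p,an in(("nest",n,na),("rack",r,ra)):
    move_pose([p[0],p[1],.20],quat(an)); wait(.2)
    T=wristT(); np.save(nm+"T.npy",T); save(read_camera("wrist"),nm+"w1.png")
    print(get_tcp_pos(),get_joint_pos(),get_time())
E
```

```text
[0.59304232 0.14339338 0.05      ] 12.312058331463126 0.1466681683189892 [ 0.54369414 -0.26980344  0.03      ] 7.849298899058426 0.10945657147898877 [ 0.68581357 -0.24733263  0.08      ]
[ 0.54383724 -0.26950026  0.19999796] [-4.79692435e-01  4.23020111e-01  1.68896191e+00  2.68787340e-06
  1.02964370e+00  9.53537547e-01] 3.4167
[0.59325211 0.14252355 0.20001106] [ 2.16286995e-01  4.27482700e-01  1.68170824e+00 -4.41711595e-05
  1.03239676e+00  1.57355361e+00] 5.2
```

View pics/nestw1.png

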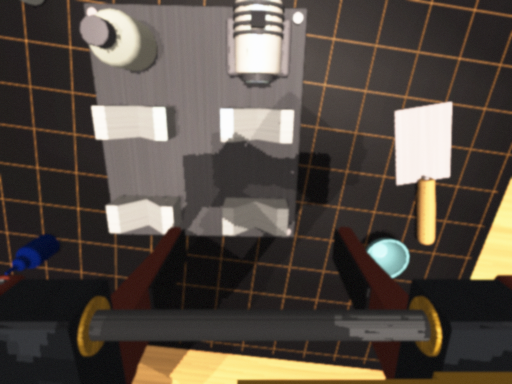

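View pics/rackw1.png

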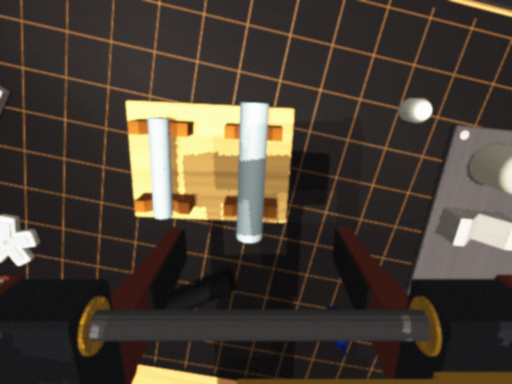

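The nest view shows nest_b's supports at about (257,125) and (256,217), with the lamp at (258,45) in line with them. In the rack view the long rod runs from (255,103) to (250,240). Next I'll measure both more precisely.

Run:
```python
from h import *
im=cv2.imread("pics/rackw1.png").astype(int); B,G,R=[im[...,i] for i in range(3)]
m=((B>=R-5)&(B>75)).astype(np.uint8); m[:90]=0;m[255:]=0;m[:,:225]=0;m[:,285:]=0
m=cv2.morphologyEx(m,cv2.MORPH_OPEN,np.ones((5,5)))
n,l,s,_=cv2.connectedComponentsWithStats(m); k=1+np.argmax(s[1:,4]); m=(l==k)
print(s[k]); T=np.load("rackT.npy")
for v in range(s[k][1],s[k][1]+s[k][3],15):
    x=np.where(m[v])[0]; print(v,x.min(),x.max())
# axis: tangent rays: mid edge columns, on plane z=.043
vs=np.arange(s[k][1]+8,s[k][1]+s[k][3]-12); mid=np.array([(np.where(m[v])[0].min()+np.where(m[v])[0].max())/2 for v in vs])
P=np.array([onz("wrist",u,v,.043,T) for u,v in zip(mid,vs)]); f=np.polyfit(P[:,0],P[:,1],1); print("line",f,np.degrees(np.arctan(f[0])))
print(np.abs(np.polyval(f,P[:,0])-P[:,1]).max())
c=np.polyfit(vs,mid,1)
v0,v1=s[k][1],s[k][1]+s[k][3]
for v in(v0,v1):
  for z in (.028,.043,.058): print(v,z,onz("wrist",np.polyval(c,v),v,z,T))
print("cam",T[:3,3])
w=cv2.imread("pics/nestw1.png")[95:245,200:310]; cv2.imwrite("pics/nc.png",cv2.resize(w,None,fx=4,fy=4,interpolation=cv2.INTER_CUBIC))
```

```text
[ 236  101   32  143 3578]
101 241 249
116 241 266
131 240 266
146 240 264
161 240 264
176 239 263
191 239 262
206 238 262
221 237 260
236 236 261
line [0.16266202 0.05393295] 9.238930118505086
0.0007449649203799813
101 0.028 [0.6683155  0.16288061 0.028     ]
101 0.043 [0.66866036 0.16271251 0.043     ]
101 0.058 [0.66900523 0.1625444  0.058     ]
244 0.028 [0.50151279 0.13571579 0.028     ]
244 0.043 [0.5093301  0.13676462 0.043     ]
244 0.058 [0.51714742 0.13781344 0.058     ]
cam [0.67601367 0.15912808 0.36283535]
```

View pics/nc.png

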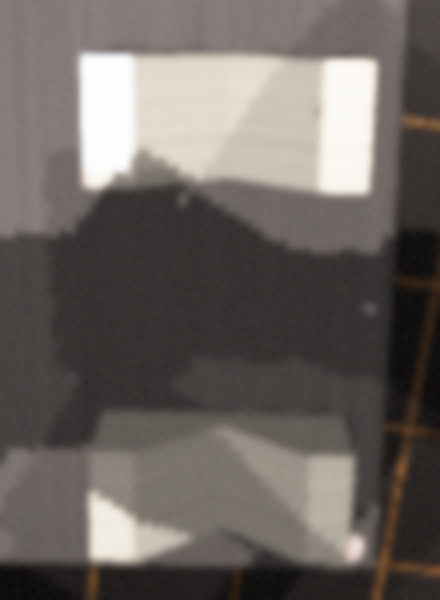

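The crop shows the flat tops of both supports clearly. The far one spans cols 80–376, rows 53–190, and the near one cols 90–355, rows 450–565. The rod mask looks clipped on one side, so I'll check its edge profile.

Run:
```python
from h import *
T=np.load("nestT.npy"); g=lambda c,r:onz("wrist",200+(c+.5)/4-.5,95+(r+.5)/4-.5,.046,T)
P={}
for nm,cl,cr,r in(("f2",78,377,53),("f1",83,372,191),("n1",89,357,452),("n2",90,352,563)):
    a,b=g(cl,r),g(cr,r); P[nm]=(a+b)/2; print(nm,P[nm],np.linalg.norm(a-b),np.degrees(np.arctan2(a[0]-b[0],-(a[1]-b[1]))))
for a,b in(("f2","n2"),("f1","n1"),("f2","f1"),("n1","n2")):
    d=P[a]-P[b]; print(a,b,np.linalg.norm(d),np.degrees(np.arctan2(d[1],d[0])),(P[a]+P[b])/2)
# V edges
for r,l,R in((120,135,322),(510,136,306)): a,b=g(l,r),g(R,r); print((a+b)/2,np.linalg.norm(a-b))
im=cv2.imread("pics/rackw1.png")
for v in(106,125,150,170,200,232): print(v,[tuple(int(i) for i in im[v,u]) for u in list(range(234,244,2))+list(range(256,276,2))])
```

```text
f2 [ 0.61450437 -0.25801257  0.046     ] 0.0755514571681898 -172.2610998416872
f1 [ 0.58000534 -0.26260211  0.046     ] 0.07557630379109159 -172.26235496755345
n1 [ 0.50752916 -0.27097272  0.046     ] 0.07504388197062828 -172.26498558922987
n2 [ 0.47349742 -0.27487818  0.046     ] 0.07564009942936033 -172.26622069755106
f2 n2 0.14201200582874335 6.8206520738840375 [ 0.5440009  -0.26644537  0.046     ]
f1 n1 0.0729579677210102 6.5881681724910734 [ 0.54376725 -0.26678742  0.046     ]
f2 f1 0.03480297140567402 7.577787103381055 [ 0.59725486 -0.26030734  0.046     ]
n1 n2 0.03425509785210135 6.546581589563963 [ 0.49051329 -0.27292545  0.046     ]
[ 0.59808516 -0.26045549  0.046     ] 0.048038710563984614
[ 0.48996978 -0.2727139   0.046     ] 0.04836294042798601
106 [(133, 227, 241), (130, 226, 240), (131, 220, 236), (154, 184, 189), (209, 211, 195), (254, 253, 253), (253, 253, 251), (250, 251, 246), (246, 247, 239), (237, 238, 229), (223, 224, 209), (155, 162, 155), (68, 96, 119), (59, 87, 112), (75, 115, 153)]
125 [(33, 85, 150), (35, 85, 145), (62, 95, 141), (164, 168, 161), (222, 224,
[... 454 characters left out ...]
 (77, 138, 178), (95, 123, 139), (119, 122, 112), (129, 131, 119), (144, 144, 133), (140, 141, 129), (132, 134, 122), (124, 125, 114), (105, 115, 114), (77, 129, 165), (73, 133, 176), (72, 135, 178), (72, 134, 176), (73, 135, 177)]
200 [(17, 46, 83), (40, 58, 86), (102, 106, 102), (128, 129, 118), (150, 152, 138), (142, 141, 130), (133, 135, 123), (125, 126, 116), (107, 109, 101), (52, 65, 85), (22, 49, 86), (21, 47, 82), (18, 44, 80), (17, 44, 78), (18, 44, 81)]
232 [(38, 38, 42), (97, 98, 93), (155, 157, 144), (170, 172, 157), (178, 181, 167), (132, 135, 123), (126, 127, 116), (112, 113, 103), (62, 65, 65), (27, 30, 38), (25, 27, 31), (26, 30, 32), (24, 26, 29), (27, 26, 29), (29, 29, 32)]
```

Nest_b is at (0.5439, -0.2666) at about 6.9°. The measured support sizes agree with the given ones: 48 mm V width, 73 mm gap and 142 mm overall. The rod is at (0.593, 0.150) at about 9°. Picking it now.

Run:
```python
from h import *
q=quat(np.radians(9.0))
move_pose([.593,.1504,.13],q)
print(movel([.593,.1504,.024],v=.12,until_force=8),get_tcp_pos(),get_ft_force())
command_gripper(0.0); wait(.2)
print(get_grip_width()*88,get_finger_force(),get_ft_force(),get_ft_torque(),get_tcp_pos())
movel([.593,.1504,.16],v=.12); wait(.3)
print(get_grip_width()*88,get_ft_force(),get_ft_torque(),get_time())
np.save("liftT.npy",wristT()); save(read_camera("wrist"),"lift.png")
```

```text
False [0.59366253 0.15055054 0.0247681 ] [-0.82594939  0.03640366  0.0040284 ]
29.234106791626548 29.989623427391052 [-1.22569182  4.86321053  0.91470838] [ 0.83405429  0.4514679  -0.00123103] [0.59292807 0.15102181 0.02410349]
29.528253118710523 [-0.3013823   0.18990042 -1.30521617] [-0.00800653  0.19724328 -0.04159698] 9.3333
```

View pics/lift.png

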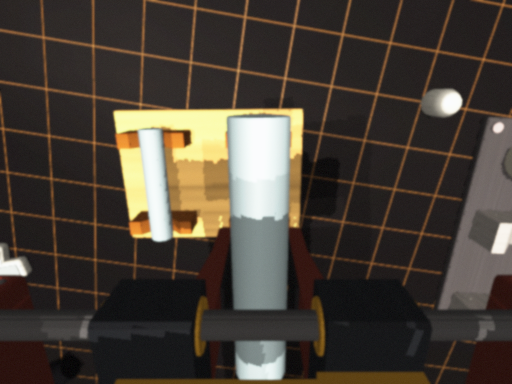

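The rod is held at 29.5 mm width and is aligned with the tool. Its far end is at row ~116 and its near end at row ~380. I'll work out its offset along the fingers, then place it.

Run:
```python
from h import *
im=cv2.imread("pics/lift.png"); g=im.sum(2).astype(int)
print("far",[(v,int(g[v,255:266].mean())) for v in range(110,124)]); print("near",[(v,int(g[v,255:266].mean())) for v in range(368,384)])
for v in(120,180,230): 
    print(v,[int(x) for x in g[v,224:238:1]],[int(x) for x in g[v,280:296]])
T=np.load("liftT.npy"); t=np.array(get_tcp_pos()); a=np.radians(9.)
for v,z in((115.5,.034),(115.5,.019),(380,.034),(380,.019)):
    p=onz("wrist",260,v,t[2]+z,T)-t; print(v,z,p[0]*np.cos(a)+p[1]*np.sin(a),-(p[1]*np.cos(a)-p[0]*np.sin(a)))
```

```text
far [(110, 592), (111, 620), (112, 586), (113, 494), (114, 382), (115, 322), (116, 335), (117, 486), (118, 686), (119, 744), (120, 754), (121, 755), (122, 756), (123, 755)]
near [(368, 704), (369, 706), (370, 707), (371, 707), (372, 707), (373, 705), (374, 704), (375, 703), (376, 702), (377, 699), (378, 662), (379, 514), (380, 312), (381, 201), (382, 183), (383, 179)]
120 [673, 650, 579, 480, 464, 507, 555, 592, 614, 628, 647, 659, 669, 678] [700, 692, 682, 676, 666, 652, 621, 587, 542, 513, 553, 616, 648, 664, 672, 671]
180 [383, 378, 386, 382, 380, 386, 414, 453, 505, 546, 575, 595, 588, 596] [632, 623, 608, 597, 577, 546, 510, 473, 427, 393, 365, 356, 359, 348, 350, 353]
230 [96, 89, 92, 97, 89, 125, 195, 257, 293, 311, 327, 334, 345, 354] [361, 354, 345, 340, 325, 310, 301, 260, 197, 124, 97, 98, 84, 92, 95, 99]
115.5 0.034 0.07615263622901376 0.001499788018200764
115.5 0.019 0.07517122173465572 0.0015357722486374157
380 0.034 -0.06774221134843955 0.001215631490845654
380 0.019 -0.08549788607584557 0.001218490730241835
```

Run:
```python
from h import *
q=quat(np.radians(6.9)); x,y=.5438,-.2654
move_pose([x,y,.16],q); wait(.2); f0=np.array(get_ft_force()); print("f0",f0,get_ft_torque(),get_time())
movel([x,y,.036],v=.1); wait(.1)
print(get_tcp_pos(),np.array(get_ft_force())-f0)
print(movel([x,y,.018],v=.012,until_force=5)); wait(.2)
print(get_tcp_pos(),np.array(get_ft_force())-f0,get_ft_torque(),get_grip_width()*88,get_time())
np.save("f0.npy",f0); np.save("plT.npy",wristT()); save(read_camera("wrist"),"place.png")
```

```text
f0 [ 0.56330154  0.07129901 -0.10721463] [-0.04406043  0.17434806  0.0004673 ] 11.125
[ 0.54425275 -0.26561417  0.03672402] [ 0.10184476  0.24221299 -0.8580532 ]
True
[ 0.54384703 -0.26544731  0.02410565] [-0.77339508 -0.65102429  5.15561028] [-0.03150511  0.20989471 -0.24248264] 29.086999191600967 13.7917
```

View pics/place.png

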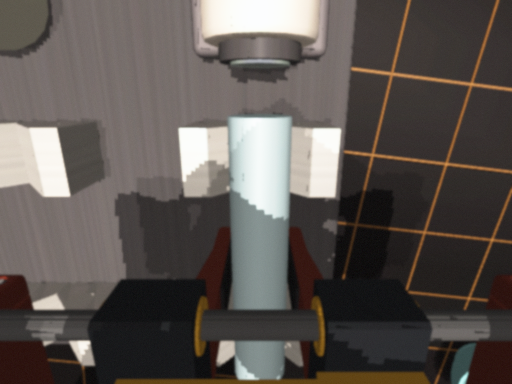

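The rod has made contact at TCP z = 0.0241, as expected, with little lateral force and centred between the flats (179 to 340, rod 229 to 291). There's a small yaw moment. I'll check the position along the groove, then try a small yaw correction and look at the response.

Run:
```python
from h import *
T=np.load("plT.npy"); t=np.array(get_tcp_pos()); a=np.radians(6.9)
L=lambda p:(p-t)[0]*np.cos(a)+(p-t)[1]*np.sin(a)
g=cv2.imread("pics/place.png").sum(2).astype(int)
for c in((195,215),(305,325),(250,270)): print(c,[int(g[v,c[0]:c[1]].mean()) for v in range(112,134)])
for u,v,z in((205,127,.046),(205,196,.046),(315,127,.046),(315,197,.046),(260,117,.058)): print(u,v,L(onz("wrist",u,v,z,T)))
f0=np.load("f0.npy")
movel([.5438,-.2654,.0238],frame=quat(np.radians(6.4)),v=.02); wait(.2)
print(get_tcp_pos(),np.array(get_ft_force())-f0,get_ft_torque(),get_time())
```

```text
(195, 215) [341, 340, 341, 341, 340, 336, 329, 318, 305, 290, 281, 283, 286, 294, 320, 449, 623, 693, 709, 711, 710, 709]
(305, 325) [336, 335, 334, 335, 335, 336, 332, 324, 310, 292, 283, 285, 286, 288, 302, 391, 563, 674, 706, 712, 714, 713]
(250, 270) [285, 286, 297, 309, 346, 501, 684, 737, 746, 747, 746, 745, 744, 743, 741, 738, 738, 737, 736, 736, 736, 735]
205 127 0.0703801356572449
205 196 0.03701908230521153
315 127 0.07020593739087311
315 197 0.03631152467193537
260 117 0.07558386206747932
[ 0.54384578 -0.2653305   0.02397856] [-0.48806592  1.62991319  5.87246008] [ 0.21237875  0.2886747  -0.03131559] 14.2917
```

Position along the groove is right: support ends at 70 mm, rod end at 75.5 mm. The yaw moment is now about zero. Pressing down.

Run:
```python
from h import *
f0=np.load("f0.npy")
print(movel([.5438,-.2652,.016],v=.006,until_force=12)); wait(.4)
for i in range(2):
    print(get_tcp_pos(),np.array(get_ft_force())-f0,get_ft_torque(),get_grip_width()*88,get_finger_force(),get_time()); wait(.3)
np.save("endT.npy",wristT()); save(read_camera("wrist"),"end.png")
g=cv2.imread("pics/end.png").sum(2).astype(int)
for c in((195,215),(305,325),(250,270)): print(c,[int(g[v,c[0]:c[1]].mean()) for v in range(112,134)])
```

```text
True
[ 0.54386019 -0.26531977  0.02397915] [-1.80326367  0.3808625   4.3625427 ] [ 0.07552452  0.20202544 -0.00642536] 29.502290352567414 29.98310387134552 15.125
[ 0.54386196 -0.26532146  0.0239581 ] [-0.49835765  0.85827289  5.42305165] [-0.02540319  0.26491308 -0.03971375] 29.315923199839688 29.983111023902893 15.425
(195, 215) [339, 339, 339, 339, 340, 338, 333, 320, 309, 299, 291, 287, 287, 289, 298, 360, 520, 657, 697, 704, 704, 704]
(305, 325) [334, 334, 334, 334, 334, 333, 329, 319, 302, 285, 281, 286, 288, 288, 318, 468, 643, 702, 715, 718, 719, 717]
(250, 270) [288, 290, 300, 311, 338, 465, 650, 723, 739, 742, 742, 742, 741, 741, 739, 737, 735, 735, 735, 735, 734, 734]
```

The stop triggered early on noise, with only about 5 N of press. I'll step the target down and watch the steady force.

Run:
```python
from h import *
f0=np.load("f0.npy")
def F(): 
    s=[]
    for _ in range(5): wait(.04); s.append(np.array(get_ft_force())-f0)
    return np.mean(s,0)
z=.0238
for i in range(14):
    z-=.0004; movel([.5438,-.2652,z],v=.006); wait(.1); f=F()
    print(round(z,4),get_tcp_pos().round(5) if hasattr(get_tcp_pos(),'round') else get_tcp_pos(),f.round(2),np.round(get_ft_torque(),2))
    if f[2]>18: break
print(get_grip_width()*88,get_time())
```

```text
0.0234 [ 0.54388 -0.26533  0.02396] [-3.33  0.99  8.81] [ 0.11  0.52 -0.02]
0.023 [ 0.54388 -0.26533  0.02392] [-4.12  1.29 12.42] [ 0.14  0.71 -0.03]
0.0226 [ 0.54387 -0.26534  0.02387] [-4.74  1.57 16.19] [ 0.31  0.88 -0.06]
0.0222 [ 0.54389 -0.26533  0.02385] [-6.53  2.6  19.89] [ 0.35  1.   -0.1 ]
29.37085628933099 18.0083
```

Run:
```python
from h import *
f0=np.load("f0.npy")
def F(): 
    s=[]
    for _ in range(5): wait(.04); s.append(np.array(get_ft_force())-f0)
    return np.mean(s,0)
x,y=.5438,-.2652
for i in range(3):
    x-=.00025; y+=.0001; movel([x,y,.0221],v=.006); wait(.1); f=F()
    print(np.round(get_tcp_pos(),5),f.round(2),np.round(get_ft_torque(),2))
wait(.5); print(F().round(2),get_finger_force(),get_time())
save(read_camera("wrist"),"end2.png"); save(read_camera("side"),"endside.png")
w=cv2.imread("pics/endside.png")[140:290,250:410]; cv2.imwrite("pics/fin.png",np.hstack([cv2.resize(w,(400,375)),cv2.resize(cv2.imread("pics/end2.png"),(400,375))]))
```

```text
[ 0.54392 -0.26533  0.02389] [-5.55  2.36 19.49] [ 0.37  0.89 -0.1 ]
[ 0.54389 -0.26534  0.02388] [-4.74  2.33 19.28] [ 0.31  0.81 -0.01]
[ 0.54391 -0.26534  0.02387] [-3.78  1.59 18.45] [ 0.27  0.69 -0.06]
[-3.95  1.86 17.78] 29.98544454574585 20.3917
```

View pics/fin.png

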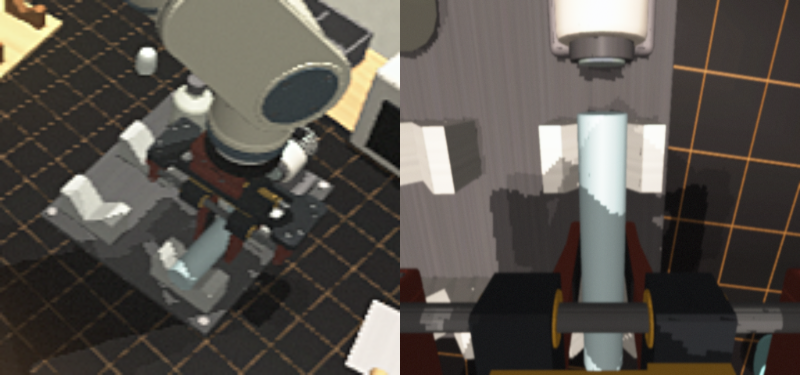

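The rod lies in both supports of nest_b, in line with the lamp and centred, pressed down with a steady 18 N or so. Handing in.

```bash
python3 -c "
from station import *
print(job_done())"
```

```text
the job is handed in; nothing more can be done
None
```

The long rod is seated lengthwise and centred in the lamp's nest (nest_b), and I handed the job in at about 20 s with the gripper still holding it pressed down at about 18 N.

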